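# Gauge a steel canister for its lid

## Robot

A 6-joint arm with a two-finger parallel gripper is mounted at the origin on the work surface. World frame = base frame: x ahead of the robot, y to its left, z up, the work surface at z = 0. Lengths are in m, angles in rad, forces in N, time in s.
With the tool pointing down it reaches from about 0.25 to 0.725 m from the base axis. Payload 4 kg.
Tool frame: the origin (TCP) lies between the finger pads; the fingertips stand 8 mm ahead of it and the grasp point (between the pads) lies 11 mm behind it (bot.tip_reach is the distance from the TCP to the fingertips, in m); z points along the fingers, y is the line along which they close (so a half turn about z gives the same grasp; the last joint's range is limited). The gripper opens to 85 mm and grips with 20 to 120 N. Pads are 22 mm wide; open, the fingers measure 114 mm over their backs; the gripper's body (76 mm by 85 mm) begins 54 mm behind the grasp point. The pads swing forward as they close: fully open they stand 13 mm farther back than shut.
Start: joints at [1.193, 0.241, 0.005, 1.335, 0, 1.571], TCP at [0.184, 0.465, 0.239] pointing down, gripper open.
Joint ranges: [-2.72, 2.72], [-1.05, 1.87], [-1.09, 1.28], [-1.99, 2.15], [-1.42, 1.44], [-3.14, 3.14]. Speed limits (rad/s): [2.79, 2.79, 3.14, 3.14, 3.14, 3.14].

## Interface

Orientations are given as a unit quaternion [x, y, z, w].
In Python, from workcell import bot gives the robot as it stands.
- The arm moves only by the tool move_arm, never from a script. Its argument "deltas" is a list of rows, each a list of 7 numbers: the opening, from 0 (shut) to 1 (fully open), then the shift along the tool's x, y, z in mm, then the turn, a rotation vector about the tool's x, y, z in degrees. In form: [[gripper, tx, ty, tz, ax, ay, az], ...]. A call has 1 to 10 rows; each row shifts and turns the commanded pose from where the row before left it, along the tool's axes as they then stand; what a row does not reach is not made up. A row lasts 1/12 s, in which the tool goes at most 41.7 mm and 7.16 degrees, less where a joint would pass 70% of its speed; a pose out of reach is approached as far as the arm can. A call is refused whole if a number of a shift passes 41.7 or a number of a turn 7.16, either way. A call with a gripper value outside its range is refused whole. The fingers move at their own pace and stop on an object; the grip force is fixed at half the most. Time passes only in rows, so rows that do not move let the fingers close. It gives the time, the measured TCP pose, the force, the opening and the grip force at its end, in the units of the state.
- bot.get_obs(): the state, without advancing time (a new reading comes with each control period).
- bot.camera(name): name is "scene" or "side" or "wrist"; returns the picture (420x560x3 uint8, blue, green, red); there is no depth.
- bot.calibration(name): a dict with "K" (3x3 intrinsics, pixels), "position" and "orientation" of the camera in the world. Camera axes: x right, y down, z forward; pixel columns grow to the right and rows downward; lengths in m; the calibration is good to about 2 mm. A picture is of the moment at which its call begins: read the wrist's pose just before it. calibration takes no time and is no camera call; for the wrist camera it gives the pose at the moment of the call.
- bot.job_done(): hands the job in; it is judged then, once.
Trained networks look in the newest picture that a camera, given by its name, has taken for a name from the list of things; names that differ only in an ending like _2 or _b are one class to them, and where a whole thing is asked for, a point or a joint stands for the part that bears it (a point fixed in the world has none). Each returns a list of dicts, best first, with "conf" (0 to 1); they miss things now and then, are a little off and sometimes report something else, mostly with a low value. They report only what shows in the picture. A call takes as long as a camera call.
- bot.outline_of(query, camera): "pixels" (420x560 bool, what is visible of it) and "rect" ([left, top, width, height] in pixels, round what is visible of it).
The state is a dict: "clock": time; "joint_pos": joint angles; "joint_vel": joint speeds; "tau": joint torques, N m; "eef_pos": TCP position; "tool_rot": TCP orientation; "ft_force": force on the tool from outside, world axes, zero at the start; "ft_torque": the same for the moment, N m; "grip_width": finger opening in m; "grasp_force": force on a finger pad.
Only numpy, scipy, OpenCV 4.12 (cv2) and the standard library are available. Lean on these libraries where they do the work, as an engineer would, in place of code of your own. Each camera call takes 0.05 s, during which the arm holds its last target. There are 200 camera calls.

## Task

To choose a lid for the short round steel canister, measure it in the sizing gauge on the table: slide the canister back between the open jaws until it stands against the gauge's beam, then slide the movable jaw shut on it so that canister and spring plunger are pushed back and the plunger's pointer stands between its two white marks. Do not ram the plunger to the end of its travel; leave the canister standing there held by the jaw, and leave the other things on the table alone.

Things in the scene. Friction and masses are not known exactly. Their poses are not given: they have to be found in the camera images.
- canister: Short round steel canister with a flat lid, 66 mm diameter, 72 mm tall, about 0.35 kg, plain steel with a dark band 14 mm below the top. Stands loose on the table in front of the gauge mouth. Origin: centre of its underside, z up along its axis.
- gauge: Sizing gauge fixed to the table, like a caliper lying flat. Aluminium beam 360 mm long (its y), 40 deep, 30 high. Origin: on the table, middle of the beam's front face; +x into the beam, away from the robot. Movable jaw at -y, spring plunger at +y, both reaching to -x; the mouth between is open to -x, its floor is the table. Dark plunger housing: y 120 to 175, x -75 to 40, 45 mm high.
- jaw (a joint): Movable steel jaw sliding along the beam, in m. 0 = fully open (jaw face at gauge y = -105 mm), growing as it moves to +y, towards the plunger; travel 150 mm. It drags with about 8 N friction and stays where it is left.
- jaw_face (a point): Middle of the movable jaw's flat face (faces gauge +y). The jaw plate is 85 mm long (gauge x 0 to -85 mm), 18 mm thick (behind the face, to -y), z 3 to 50 mm. Axes as the gauge.
- jaw_tab (a point): Top centre of the black thumb tab on the jaw's carriage, 86 mm above the table. The tab is 30 mm along gauge x, 16 mm along gauge y and rises 36 mm above the carriage, whose top (44 mm x 50 mm) is 50 mm above the table, on the beam. The tab can be pushed or pinched. Axes as the gauge.
- plunger (a joint): Spring plunger facing the movable jaw, in m. 0 = at rest (sprung out, face at gauge y = +77 mm), growing as it is pushed back to +y; end of travel at 30 mm. Needs about 1.5 N to start and 0.15 N more per mm. Its brass pointer passes the first white mark on the housing at 6 mm and the second at 20 mm.
- plunger_face (a point): Middle of the plunger's flat steel face plate (faces gauge -y): 66 mm along gauge x (-74 to -8 mm), z 4 to 48 mm. Axes as the gauge.
- tall_shaker: Bystander, leave alone: tall round steel shaker, 56 mm diameter, 150 mm tall. Origin: centre of its underside.
- square_tub: Bystander, leave alone: white square tub with grey lid, 96 mm square, 65 mm tall. Origin: centre of its underside.
- lid_small: Bystander, leave alone: flat steel lid with black knob, 72 mm diameter, 20 mm high. Origin: centre of its underside.
- lid_large: Bystander, leave alone: flat steel lid with black knob, 96 mm diameter, 20 mm high. Origin: centre of its underside.
- pitcher: Bystander, leave alone: clear plastic pitcher with handle, 110 mm diameter, 190 mm tall. Origin: centre of its underside.
- spoon: Bystander, leave alone: metal spoon lying on the table. Origin: centre of its underside.
- spice_jar: Bystander, leave alone: jar with black cap, 52 mm diameter, 100 mm tall. Origin: centre of its underside.

How it is judged:
By the outcome, as a careful person would: the job done as asked, in the order asked, and still so for the second after the job is handed in, with the robot touching nothing.
It also fails if it takes over 67 s, if anything falls off the work surface, if the arm or the gripper's body presses on something with over 40 N, if the wrist force passes 120 N, or if a joint passes its speed limit or range.

## Working session

There is one attempt and no reset: what is moved stays moved. The work goes in short steps, Python scripts to look and compute and a tool call to move; the robot and the scene stay as the last step left them, time stands still between calls to the robot, and variables do not carry over. Pictures are saved under pics/ and viewed, at most 10 in all, crops included, and the job is handed in when it is done.

Besides the shell and the picture viewer there is one more tool, called after "Emit:" as name([rows], argument=value, ...), one row to a line, values as JSON. move_arm: Moves the arm, as the interface text tells. Its arguments: {"type":"object","properties":{"deltas":{"type":"array","items":{"type":"array","items":{"type":"number"}}}},"required":["deltas"]}

```bash
mkdir -p pics
cat > h.py <<'E'
from workcell import bot
import numpy as np, cv2
from scipy.spatial.transform import Rotation as R
def ray(cam,u,v,z,cal=None):
    c=cal or bot.calibration(cam);K=np.array(c["K"]);p=np.array(c["position"])
    d=R.from_quat(c["orientation"]).apply(np.linalg.inv(K)@[u,v,1]);return p+d*(z-p[2])/d[2]
def proj(cam,P,cal=None):
    c=cal or bot.calibration(cam);q=np.array(c["K"])@R.from_quat(c["orientation"]).inv().apply(np.array(P)-c["position"])
    return q[:2]/q[2]
E
python3 - <<'E'
from h import *
for n in("scene","side"):
    im=bot.camera(n);cv2.imwrite(f"pics/{n}0.png",im);print(n,bot.calibration(n))
    for q in("canister","gauge","jaw_tab","jaw_face","plunger_face","tall_shaker"):
        print(q,[(round(d["conf"],2),d["rect"]) for d in bot.outline_of(q,n)][:2])
o=bot.get_obs();print(o["eef_pos"],o["tool_rot"],o["clock"])
E
```

```text
scene {'K': array([[391.71645158,   0.        , 284.96360008],
       [  0.        , 391.71645158, 204.75167328],
       [  0.        ,   0.        ,   1.        ]]), 'position': array([1.23361543, 0.09191027, 0.80810506]), 'orientation': array([ 0.61778525,  0.68031894, -0.29225464, -0.26475413])}
canister [(0.73, [264.5, 201.2, 27.1, 34.0])]
gauge [(0.46, [118.9, 233.3, 29.5, 39.4])]
jaw_tab [(0.57, [205.5, 236.3, 39.2, 46.8])]
jaw_face [(0.76, [211.0, 236.7, 30.4, 46.6])]
plunger_face [(0.22, [205.6, 235.8, 39.2, 47.7])]
tall_shaker [(0.93, [391.3, 180.6, 33.4, 51.8])]
side {'K': array([[407.87199923,   0.        , 280.72190574],
       [  0.        , 407.87199923, 210.65819313],
       [  0.        ,   0.        ,   1.        ]]), 'position': array([ 0.44542774, -0.64992304,  0.75422283]), 'orientation': array([ 0.92402705, -0.02441752,  0.01164892, -0.38136872])}
canister [(0.83, [272.0, 209.8, 26.5, 40.5])]
gauge [(0.97, [314.9, 178.2, 70.5, 122.3])]
jaw_tab [(0.76, [319.4, 246.9, 67.4, 28.2])]
jaw_face [(0.96, [320.9, 249.7, 67.2, 28.3])]
plunger_face [(0.97, [320.6, 184.0, 23.7, 29.5])]
tall_shaker [(0.62, [247.5, 105.1, 22.7, 53.3])]
[0.18442994 0.46474815 0.23933581] [ 1.87771374e-01  9.82212762e-01  2.30872337e-05 -3.62676597e-06] 0.7
```

View pics/scene0.png

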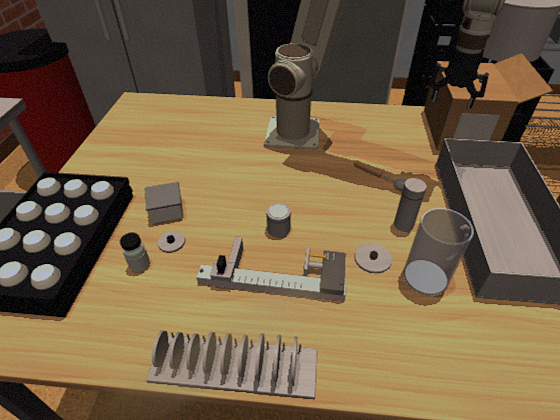

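View pics/side0.png

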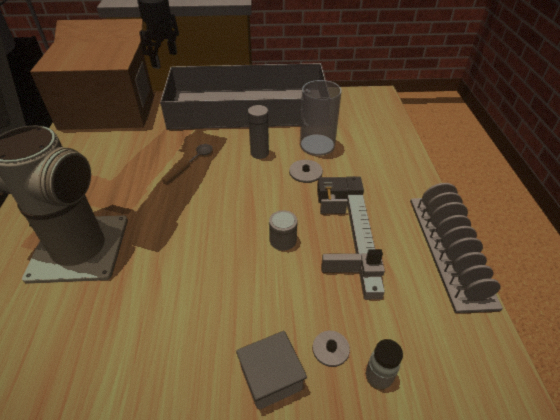

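The pictures show the canister at scene (279,220) / side (284,230), in front of the mouth. The gauge beam runs from (198,272) to (345,295) in the scene view, with the tab at (221,262). I'll zoom in to get gauge corners.

Run:
```python
from h import *
a=cv2.imread("pics/scene0.png")[195:305,190:355];b=cv2.imread("pics/side0.png")[170:300,260:395]
a=cv2.resize(a,None,fx=4,fy=4,interpolation=cv2.INTER_CUBIC)
b=cv2.resize(b,None,fx=4,fy=4,interpolation=cv2.INTER_CUBIC)
cv2.imwrite("pics/za.png",a);cv2.imwrite("pics/zb.png",b)
for n,u,v,z in(("scene",279,212,.072),("side",284,220,.072),("scene",221,257,.086),("side",374,251,.086)):print(ray(n,u,v,z))
```

```text
[0.49248721 0.00339008 0.072     ]
[ 0.48998283 -0.00289793  0.072     ]
[ 0.66908787 -0.11425972  0.086     ]
[ 0.67298917 -0.11578002  0.086     ]
```

View pics/za.png

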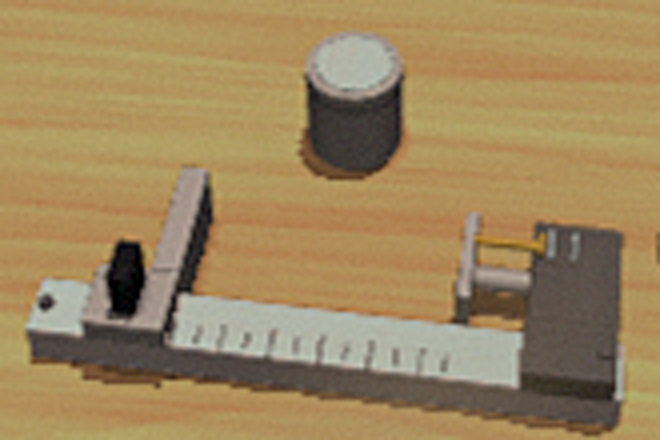

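View pics/zb.png

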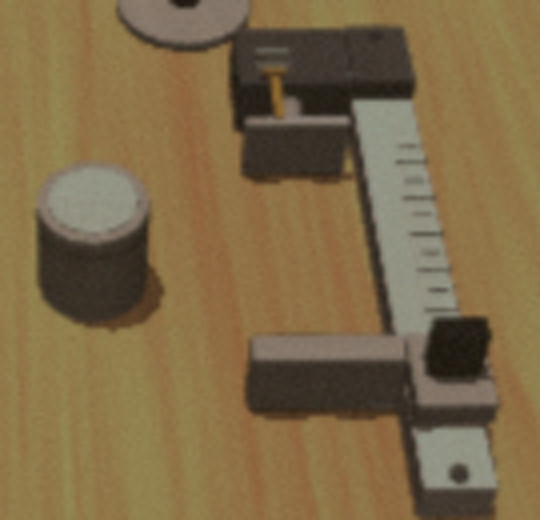

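The crops show the gauge corners clearly: jaw plate tip at crop A (183..208,171) and crop B (250,337), and the beam end at A (30,332) and B (495,488). Next I fit the gauge pose and canister.

Run:
```python
from h import *
from scipy.optimize import least_squares
A=[(-85,-123,50,183,170),(-85,-105,50,208,172),(40,-180,30,30,332),(0,-180,30,40,282),(40,180,30,620,400),(-75,175,45,622,230),(-75,120,45,537,225),(-74,77,48,468,216)]
B=[(-85,-105,50,252,337),(-85,-123,50,248,362),(40,-180,30,495,488),(0,-180,30,416,488),(-75,175,45,237,30),(40,175,45,405,28),(40,120,45,413,98),(-74,77,48,246,124),(-8,77,48,350,124)]
ob=[("scene",np.array(p[:3])/1e3,np.array([190+p[3]/4,195+p[4]/4])) for p in A]+[("side",np.array(p[:3])/1e3,np.array([260+p[3]/4,170+p[4]/4])) for p in B]
C={n:bot.calibration(n) for n in("scene","side")}
def w(t,P):
    c,s=np.cos(t[2]),np.sin(t[2]);return np.array([t[0]+c*P[0]-s*P[1],t[1]+s*P[0]+c*P[1],P[2]])
f=lambda t:np.concatenate([proj(n,w(t,P),C[n])-q for n,P,q in ob])
r=least_squares(f,[.65,0,0],loss="soft_l1");t=r.x;print(t,np.degrees(t[2]));print(f(t).reshape(-1,2).round(1).tolist())
# canister: bounding rect fit
from itertools import product
a=np.linspace(0,2*np.pi,60)
def rect(n,x,y):
    p=np.array([proj(n,[x+.033*np.cos(k),y+.033*np.sin(k),z],C[n]) for k in a for z in(0,.072)])
    return np.r_[p.min(0),p.max(0)]
rs={"scene":np.array([190+305/4,195+32/4,190+405/4,195+173/4]),"side":np.array([260+36/4,170+162/4,260+149/4,170+325/4])}
g=lambda x:np.concatenate([(rect(n,*x)-rs[n]) for n in rs])
k=least_squares(g,[.49,0]);print("can",k.x,g(k.x).round(1))
c,s=np.cos(t[2]),np.sin(t[2]);d=k.x-t[:2];print("can in gauge",c*d[0]+s*d[1],-s*d[0]+c*d[1])
for nm,P in dict(tab=[.02,-.125,.086],mouth=[-.033,-.02,0],face=[-.04,.077,.03]).items():print(nm,w(t,np.array(P)))
o=bot.get_obs();print(R.from_quat(o["tool_rot"]).as_matrix().round(3).tolist())
```

```text
[ 0.6597455   0.00355768 -0.05596547] -3.2065852514404893
[[-4.9, -2.2], [-4.4, -1.9], [-1.8, -1.7], [0.8, -2.2], [0.4, 0.6], [0.4, 0.5], [-0.3, -0.8], [-0.1, -1.0], [-0.5, 2.3], [1.0, 2.6], [0.1, -1.1], [0.8, -1.2], [-0.5, -2.0], [0.3, -1.4], [1.2, -5.1], [0.2, -1.1], [0.5, -1.0]]
can [ 4.88399770e-01 -3.67423327e-04] [-0.8 -0.6 -1.2 -0.3 -0.  -1.3  0.3 -1.1]
can in gauge -0.17085790167496048 -0.013503396934920156
tab [ 0.67272215 -0.12236534  0.086     ]
mouth [ 0.62567844 -0.01456511  0.        ]
face [0.62411521 0.08267457 0.03      ]
[[-0.929, 0.369, 0.0], [0.369, 0.929, 0.0], [0.0, 0.0, -1.0]]
```

Emit:
move_arm([
  [1,0,0,0,0,0,-6.2],
  [1,0,0,0,0,0,-6.2],
  [1,0,0,0,0,0,-6.1],
  [1,-22,-30,0,0,0,0],
  [1,-22,-30,0,0,0,0],
  [1,-22,-30,0,0,0,0],
  [1,-22,-30,0,0,0,0],
  [1,-22,-30,0,0,0,0],
  [1,-22,-30,0,0,0,0],
  [1,-22,-30,0,0,0,0],
])

```text
clock: 1.53
eef_pos: [0.3273, 0.2451, 0.2396]
tool_rot: [0.027, 1.0, 0.0, 0.0]
ft_force: [0.7, 0.4, -0.2]
grip_width: 0.0853
grasp_force: 0.0
```

Emit:
move_arm([
  [1,-22,-30,0,0,0,0],
  [1,-22,-30,0,0,0,0],
  [1,-22,-30,0,0,0,0],
  [1,-22,-30,0,0,0,0],
  [1,-22,-30,0,0,0,0],
  [1,-22,-30,0,0,0,0],
  [1,-22,-30,0,0,0,0],
  [1,-22,-30,0,0,0,0],
  [1,0,0,0,0,0,0],
  [1,0,0,0,0,0,0],
])

```text
clock: 2.37
eef_pos: [0.4898, -0.0043, 0.2389]
tool_rot: [0.029, 1.0, 0.0, -0.0]
ft_force: [-1.2, 0.3, 0.0]
grip_width: 0.0856
grasp_force: 0.0
```

Run:
```python
from h import *
cal=bot.calibration("wrist");im=bot.camera("wrist");cv2.imwrite("pics/w1.png",im)
o=bot.get_obs();print(o["eef_pos"],R.from_quat(o["tool_rot"]).as_matrix().round(3).tolist())
for q in("canister","jaw_face","plunger_face","jaw_tab"):
    for d in bot.outline_of(q,"wrist")[:1]:
        l,t,w,h=d["rect"];print(q,d["conf"],d["rect"],ray("wrist",l+w/2,t+h/2,.072,cal))
print(proj("wrist",[.488,0,.072],cal),proj("wrist",[.488,0,0],cal))
```

```text
[ 0.48906732 -0.00319671  0.23895394] [[-0.998, 0.057, -0.001], [0.057, 0.998, 0.0], [0.001, 0.0, -1.0]]
canister 0.74 [248.6, 134.7, 72.5, 85.6] [ 4.82357974e-01 -1.83950229e-04  7.20000000e-02]
jaw_face 0.92 [169.0, 244.3, 48.6, 142.1] [ 0.61867353 -0.09936588  0.072     ]
plunger_face 0.95 [360.4, 249.6, 61.6, 70.9] [0.59541851 0.09678814 0.072     ]
jaw_tab 0.91 [167.7, 243.5, 51.3, 142.6] [ 0.61803021 -0.09922588  0.072     ]
[285.4123412  183.74137311] [284.55835379 165.75687583]
```

View pics/w1.png

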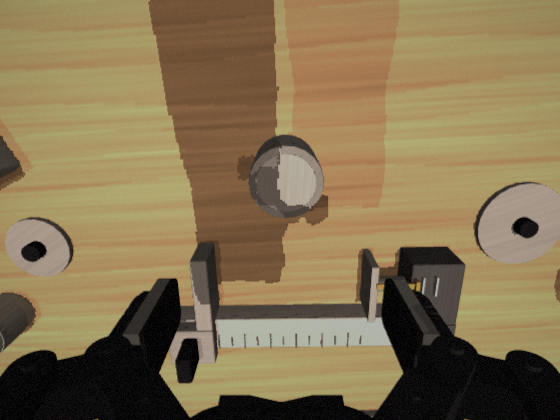

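Wrist view: canister lid at (286,182), within 2 px of the prediction; jaw plate at (205,290), plunger plate at (367,285), both clear of the canister's path. I'm descending and gripping lightly to slide it.

Emit:
move_arm([
  [1,0,3,30,0,0,0],
  [1,0,0,30,0,0,0],
  [1,0,0,30,0,0,0],
  [1,0,0,30,0,0,0],
  [1,0,0,30,0,0,0],
  [1,0,0,30,0,0,0],
  [1,0,0,20,0,0,0],
  [1,0,0,10,0,0,0],
  [1,0,0,0,0,0,0],
  [1,0,0,0,0,0,0],
])

```text
clock: 3.45
eef_pos: [0.4895, 0.0009, 0.0298]
tool_rot: [0.027, 1.0, 0.0, 0.0]
ft_force: [0.1, 0.5, -0.0]
grip_width: 0.0857
grasp_force: 0.0
```

Run:
```python
from h import *
import ast
# gauge from wrist picture w1 (pose read back)
from scipy.spatial.transform import Rotation as R
o=bot.get_obs();c=bot.calibration("wrist")
Rt=R.from_quat(o["tool_rot"]);Rc=R.from_quat(c["orientation"])
rel=Rt.inv()*Rc;off=Rt.inv().apply(np.array(c["position"])-o["eef_pos"])
R1=R.from_matrix([[-0.998,0.057,-0.001],[0.057,0.998,0],[0.001,0,-1]]);p1=np.array([.48907,-.0032,.23895])
cal=dict(K=c["K"],position=p1+R1.apply(off),orientation=(R1*rel).as_quat())
for nm,u,v,z in [("can",286,182,.072),("beamL",220,318,.03),("beamR",350,318,.03),("jawtip R",214,243,.05),("jaw base R",217,318,.05),("plA",361,251,.048),("plB",371,320,.048)]:
    print(nm,ray("wrist",u,v,z,cal).round(4))
print(o["eef_pos"],o["ft_force"])
```

```text
can [0.4857 0.0017 0.072 ]
beamL [ 0.6531 -0.0819  0.03  ]
beamR [0.6615 0.0664 0.03  ]
jawtip R [ 0.5502 -0.0731  0.05  ]
jaw base R [ 0.6384 -0.0803  0.05  ]
plA [0.5683 0.0736 0.048 ]
plB [0.6519 0.0858 0.048 ]
[0.48953065 0.00094802 0.02977527] [ 0.09756659  0.48020311 -0.0042176 ]
```

Emit:
move_arm([
  [0.5,0,0,0,0,0,0],
  [0.5,0,0,0,0,0,0],
  [0.5,0,0,0,0,0,0],
  [0.5,0,0,0,0,0,0],
  [0.5,0,0,0,0,0,0],
  [0.5,0,0,0,0,0,0],
])

```text
clock: 3.95
eef_pos: [0.4913, 0.0003, 0.0314]
tool_rot: [0.027, 1.0, 0.0, 0.002]
ft_force: [-0.5, 0.0, 6.4]
grip_width: 0.0647
grasp_force: 66.8
```

Emit:
move_arm([
  [0.5,-5,0,0,0,0,0],
  [0.5,-10,1,0,0,0,0],
  [0.5,-15,1,0,0,0,0],
  [0.5,-15,1,0,0,0,0],
  [0.5,-15,1,0,0,0,0],
  [0.5,-15,1,0,0,0,0],
  [0.5,-15,1,0,0,0,0],
  [0.5,-15,0,0,0,0,0],
  [0.5,-10,0,0,0,0,0],
  [0.5,-5,0,0,0,0,0],
])

```text
clock: 4.78
eef_pos: [0.6105, -0.0003, 0.0315]
tool_rot: [0.028, 1.0, 0.0, 0.001]
ft_force: [-6.4, 1.2, 11.2]
grip_width: 0.0647
grasp_force: 67.0
```

Emit:
move_arm([
  [0.5,-3,0,0,0,0,0],
  [0.5,-3,0,0,0,0,0],
  [0.5,-2,0,0,0,0,0],
  [0.5,0,0,0,0,0,0],
])

```text
clock: 5.12
eef_pos: [0.6174, -0.0007, 0.0315]
tool_rot: [0.027, 1.0, 0.0, 0.0]
ft_force: [-3.6, 0.4, 8.1]
grip_width: 0.0648
grasp_force: 67.2
```

Emit:
move_arm([
  [0.5,-2,0,0,0,0,0],
  [0.5,-2,0,0,0,0,0],
  [0.5,0,0,0,0,0,0],
])

```text
clock: 5.37
eef_pos: [0.6213, -0.0009, 0.0315]
tool_rot: [0.027, 1.0, 0.0, 0.0]
ft_force: [-4.9, 0.5, 8.4]
grip_width: 0.0649
grasp_force: 67.6
```

Emit:
move_arm([
  [0.5,-2,0,0,0,0,0],
  [0.5,0,0,0,0,0,0],
])

```text
clock: 5.53
eef_pos: [0.6232, -0.001, 0.0315]
tool_rot: [0.027, 1.0, 0.0, 0.0]
ft_force: [-4.8, 0.7, 8.4]
grip_width: 0.0648
grasp_force: 67.6
```

Emit:
move_arm([
  [0.5,-2,0,0,0,0,0],
  [0.5,0,0,0,0,0,0],
])

```text
clock: 5.7
eef_pos: [0.6252, -0.0011, 0.0315]
tool_rot: [0.027, 1.0, 0.0, 0.0]
ft_force: [-5.8, 0.8, 7.7]
grip_width: 0.0648
grasp_force: 67.6
```

Emit:
move_arm([
  [0.5,-1,0,0,0,0,0],
  [0.5,0,0,0,0,0,0],
])

```text
clock: 5.87
eef_pos: [0.6259, -0.0012, 0.0315]
tool_rot: [0.027, 1.0, 0.0, -0.0]
ft_force: [-5.8, 0.4, 8.4]
grip_width: 0.0648
grasp_force: 67.5
```

Emit:
move_arm([
  [0.5,-1.5,0,0,0,0,0],
  [0.5,0,0,0,0,0,0],
])

```text
clock: 6.03
eef_pos: [0.6275, -0.0012, 0.0315]
tool_rot: [0.027, 1.0, 0.0, -0.0]
ft_force: [-4.7, -0.3, 9.1]
grip_width: 0.065
grasp_force: 67.6
```

Emit:
move_arm([
  [0.5,-1.5,0,0,0,0,0],
  [0.5,0,0,0,0,0,0],
])

```text
clock: 6.2
eef_pos: [0.6291, -0.0013, 0.0315]
tool_rot: [0.027, 1.0, 0.0, 0.0]
ft_force: [-5.8, 0.7, 8.0]
grip_width: 0.0648
grasp_force: 67.6
```

Emit:
move_arm([
  [0.5,-1.5,0,0,0,0,0],
  [0.5,0,0,0,0,0,0],
])

```text
clock: 6.37
eef_pos: [0.6296, -0.0014, 0.0315]
tool_rot: [0.027, 1.0, 0.0, -0.001]
ft_force: [-7.5, 1.4, 10.8]
grip_width: 0.065
grasp_force: 67.5
```

Emit:
move_arm([
  [0.5,-1.5,0,0,0,0,0],
  [0.5,0,0,0,0,0,0],
])

```text
clock: 6.53
eef_pos: [0.6297, -0.0014, 0.0316]
tool_rot: [0.027, 1.0, 0.0, -0.002]
ft_force: [-11.0, 0.2, 13.3]
grip_width: 0.0646
grasp_force: 67.8
```

Run:
```python
from h import *
a=bot.camera("scene")[195:305,190:355];b=bot.camera("side")[170:300,260:395]
f=lambda i:cv2.resize(i,(396,390),interpolation=cv2.INTER_CUBIC)
cv2.imwrite("pics/c2.png",np.hstack([f(a),f(b)]))
```

```text
(no output)
```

View pics/c2.png

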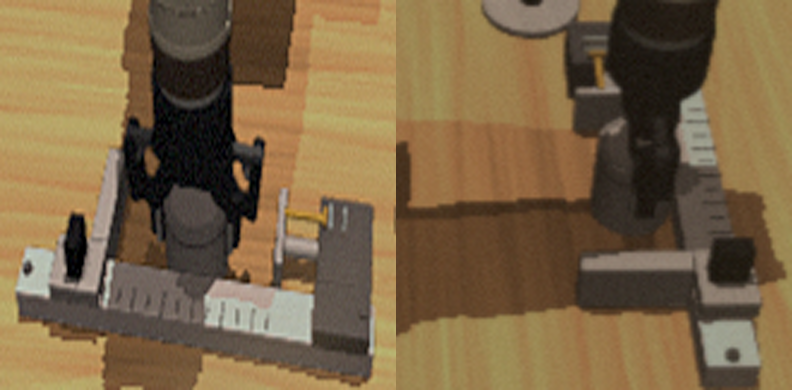

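The pictures show the canister standing against the beam front, between jaw and plunger, and the force rises with no motion, so it is seated. Now release and lift.

Emit:
move_arm([
  [0.9,0,0,0,0,0,0],
  [0.9,0,0,0,0,0,0],
  [0.9,0,0,0,0,0,0],
  [0.9,0,0,0,0,0,0],
  [0.9,0,0,-10,0,0,0],
  [0.9,0,0,-20,0,0,0],
  [0.9,0,0,-30,0,0,0],
  [0.9,0,0,-30,0,0,0],
  [0.9,0,0,-30,0,0,0],
])

```text
clock: 7.38
eef_pos: [0.6324, -0.0016, 0.151]
tool_rot: [0.027, 1.0, -0.0, -0.0]
ft_force: [0.3, 0.2, -0.8]
grip_width: 0.0767
grasp_force: 0.0
```

Emit:
move_arm([
  [0,0,-20,-10,0,0,0],
  [0,0,-30,0,0,0,0],
  [0,0,-30,0,0,0,0],
  [0,-10,-30,0,0,0,0],
  [0,-10,-30,0,0,0,0],
  [0,-10,-20,0,0,0,0],
  [0,-10,0,0,0,0,0],
  [0,-10,0,0,0,0,0],
  [0,0,0,0,0,0,0],
  [0,0,0,0,0,0,0],
])

```text
clock: 8.22
eef_pos: [0.6737, -0.1642, 0.1593]
tool_rot: [0.027, 1.0, 0.0, -0.0]
ft_force: [0.0, 0.3, -0.8]
grip_width: 0.0001
grasp_force: 0.0
```

Run:
```python
from h import *
o=bot.get_obs();print(o["eef_pos"],o["grip_width"],o["clock"])
a=bot.camera("scene")[195:305,190:355];b=bot.camera("side")[170:300,260:395]
f=lambda i:cv2.resize(i,(396,390),interpolation=cv2.INTER_CUBIC)
cv2.imwrite("pics/c3.png",np.hstack([f(a),f(b)]))
```

```text
[ 0.67372219 -0.16418101  0.15927396] 0.00013154525026836818 8.2167
```

View pics/c3.png

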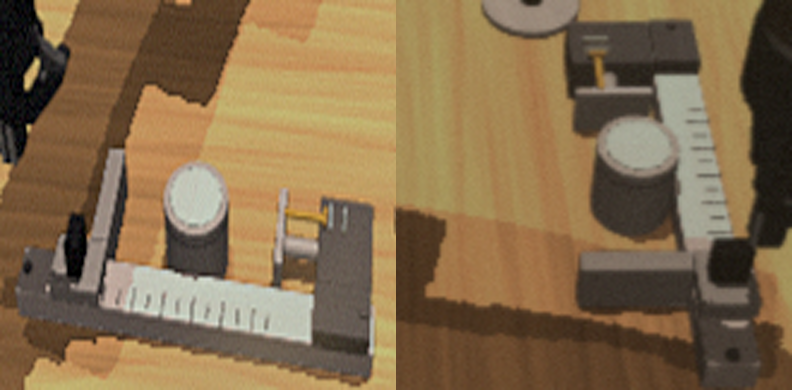

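The pictures show the canister upright, touching the beam front, with the jaw still open and the tab clear. Next, lower the closed fingers behind the tab.

Emit:
move_arm([
  [0,0,0,25,0,0,0],
  [0,0,0,25,0,0,0],
  [0,0,0,20,0,0,0],
  [0,0,0,15,0,0,0],
  [0,0,0,4,0,0,0],
  [0,0,0,0,0,0,0],
])

```text
clock: 8.82
eef_pos: [0.6721, -0.1633, 0.0689]
tool_rot: [0.027, 1.0, 0.0, -0.002]
ft_force: [0.9, 1.0, 0.2]
grip_width: -0.0002
grasp_force: 0.0
```

Emit:
move_arm([
  [0,0,4,0,0,0,0],
  [0,0,4,0,0,0,0],
  [0,0,4,0,0,0,0],
  [0,0,4,0,0,0,0],
  [0,0,0,0,0,0,0],
])

```text
clock: 9.23
eef_pos: [0.6752, -0.1469, 0.0714]
tool_rot: [0.027, 1.0, 0.0, 0.001]
ft_force: [0.1, 0.3, -0.3]
grip_width: 0.0
grasp_force: 0.0
```

Emit:
move_arm([
  [0,0,4,0,0,0,0],
  [0,0,4,0,0,0,0],
  [0,0,4,0,0,0,0],
  [0,0,4,0,0,0,0],
])

```text
clock: 9.57
eef_pos: [0.6753, -0.1343, 0.0705]
tool_rot: [0.028, 1.0, -0.003, -0.0]
ft_force: [-1.1, -9.3, 0.6]
grip_width: -0.0002
grasp_force: 4.3
```

Contact with the tab (9 N, jaw moving). Pushing on.

Emit:
move_arm([
  [0,0,5,0,0,0,0],
  [0,0,5,0,0,0,0],
  [0,0,5,0,0,0,0],
  [0,0,5,0,0,0,0],
  [0,0,5,0,0,0,0],
  [0,0,5,0,0,0,0],
  [0,0,4,0,0,0,0],
  [0,0,3,0,0,0,0],
])

```text
clock: 10.23
eef_pos: [0.6769, -0.0983, 0.0704]
tool_rot: [0.029, 1.0, -0.003, -0.0]
ft_force: [-1.2, -8.7, 1.9]
grip_width: 0.0001
grasp_force: 4.3
```

Emit:
move_arm([
  [0,0,3,0,0,0,0],
  [0,0,3,0,0,0,0],
  [0,0,3,0,0,0,0],
  [0,0,3,0,0,0,0],
  [0,0,3,0,0,0,0],
  [0,0,3,0,0,0,0],
  [0,0,3,0,0,0,0],
  [0,0,3,0,0,0,0],
  [0,0,3,0,0,0,0],
  [0,0,3,0,0,0,0],
])

```text
clock: 11.07
eef_pos: [0.6781, -0.0693, 0.0705]
tool_rot: [0.029, 1.0, -0.004, -0.001]
ft_force: [-1.4, -9.5, 2.2]
grip_width: -0.0001
grasp_force: 5.1
```

Run:
```python
from h import *
a=bot.camera("scene")[195:305,190:355];b=bot.camera("side")[170:300,260:395]
f=lambda i:cv2.resize(i,(396,390),interpolation=cv2.INTER_CUBIC)
cv2.imwrite("pics/c4.png",np.hstack([f(a),f(b)]))
```

```text
(no output)
```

View pics/c4.png

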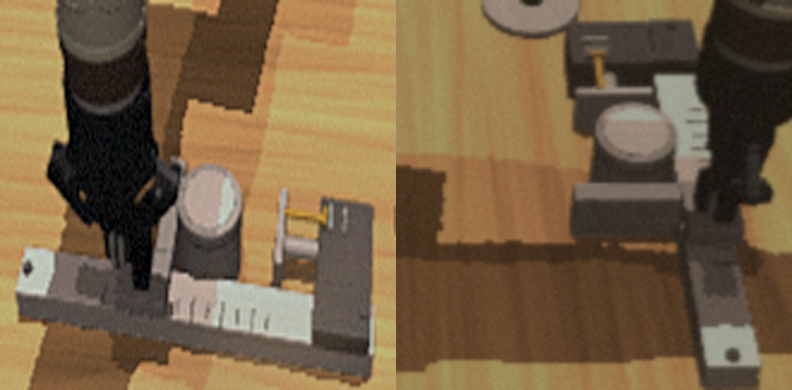

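The jaw now touches the canister and pushes it along the beam; roughly 35–40 mm to the plunger remain.

Emit:
move_arm([
  [0,0,3,0,0,0,0],
  [0,0,3,0,0,0,0],
  [0,0,3,0,0,0,0],
  [0,0,3,0,0,0,0],
  [0,0,3,0,0,0,0],
  [0,0,3,0,0,0,0],
  [0,0,3,0,0,0,0],
  [0,0,3,0,0,0,0],
  [0,0,3,0,0,0,0],
  [0,0,3,0,0,0,0],
])

```text
clock: 12.0
eef_pos: [0.6795, -0.0394, 0.0704]
tool_rot: [0.029, 1.0, -0.004, -0.001]
ft_force: [-2.9, -9.8, 2.6]
grip_width: -0.0003
grasp_force: 5.1
```

Emit:
move_arm([
  [0,0,2,0,0,0,0],
  [0,0,2,0,0,0,0],
  [0,0,2,0,0,0,0],
  [0,0,2,0,0,0,0],
])

```text
clock: 12.33
eef_pos: [0.6798, -0.0318, 0.0705]
tool_rot: [0.029, 1.0, -0.004, -0.001]
ft_force: [-4.5, -11.5, 2.5]
grip_width: 0.0001
grasp_force: 6.0
```

Run:
```python
from h import *
a=bot.camera("scene")[225:280,255:355];b=bot.camera("side")[170:240,290:390]
f=lambda i:cv2.resize(i,(396,300),interpolation=cv2.INTER_CUBIC)
cv2.imwrite("pics/c5.png",np.hstack([f(a),f(b)]))
```

```text
(no output)
```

View pics/c5.png

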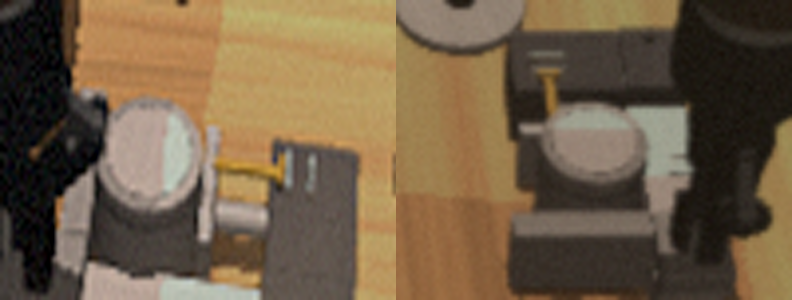

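The canister now touches the plunger and the pointer (tip crop x 282) sits just before the first mark (288; second at 310), so about 2 mm in. Roughly 11 mm more.

Emit:
move_arm([
  [0,0,2,0,0,0,0],
  [0,0,2,0,0,0,0],
  [0,0,2,0,0,0,0],
  [0,0,2,0,0,0,0],
  [0,0,1.5,0,0,0,0],
  [0,0,1,0,0,0,0],
  [0,0,0,0,0,0,0],
])

```text
clock: 13.02
eef_pos: [0.6802, -0.0219, 0.0704]
tool_rot: [0.029, 1.0, -0.005, -0.001]
ft_force: [-4.6, -12.4, 2.7]
grip_width: -0.0
grasp_force: 6.2
```

Run:
```python
from h import *
a=bot.camera("scene")[225:280,255:355];b=bot.camera("side")[170:240,290:390]
f=lambda i:cv2.resize(i,(396,300),interpolation=cv2.INTER_CUBIC)
cv2.imwrite("pics/c6.png",np.hstack([f(a),f(b)]))
```

```text
(no output)
```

View pics/c6.png

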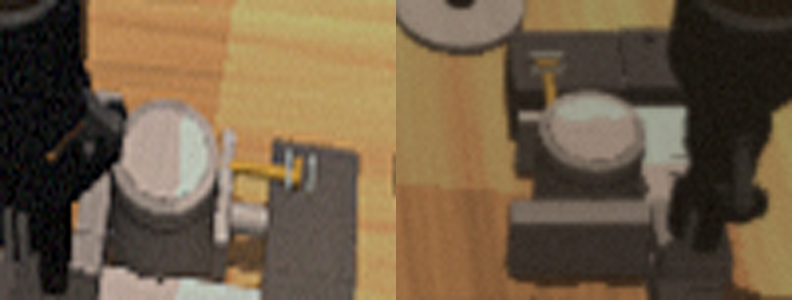

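The pointer (crop x 298) stands midway between the two marks (288 and 310). Backing off from the tab and lifting.

Emit:
move_arm([
  [0,0,-4,0,0,0,0],
  [0,0,-8,0,0,0,0],
  [0,0,-12,0,0,0,0],
  [0,0,0,-25,0,0,0],
  [0,0,0,-35,0,0,0],
  [0,0,0,-35,0,0,0],
  [0,0,-20,-20,0,0,0],
  [0,0,-20,0,0,0,0],
  [0,0,0,0,0,0,0],
  [0,0,0,0,0,0,0],
])

```text
clock: 13.95
eef_pos: [0.6783, -0.082, 0.1856]
tool_rot: [0.028, 1.0, 0.0, 0.0]
ft_force: [0.2, -0.4, -0.0]
grip_width: -0.0003
grasp_force: 0.0
```

Run:
```python
from h import *
o=bot.get_obs();print(o["eef_pos"],o["ft_force"],o["clock"])
a=bot.camera("scene")[225:280,255:355]
a=cv2.resize(a,(396,300),interpolation=cv2.INTER_CUBIC);b=cv2.imread("pics/c6.png")[:,:396]
# pointer/plate shift between pictures around plunger
x0,y0,x1,y1=215,125,310,245
r=cv2.matchTemplate(a[y0-20:y1+20,x0-30:x1+30],b[y0:y1,x0:x1],cv2.TM_CCOEFF_NORMED);_,m,_,l=cv2.minMaxLoc(r);print("shift",l[0]-30,l[1]-20,m)
for im in(b,a):
    h=cv2.cvtColor(im,cv2.COLOR_BGR2HSV);k=(h[...,1]>150)&(h[...,2]>90);k[:, :225]=0;k[:155]=0;k[190:]=0;k[:,320:]=0
    ys,xs=np.nonzero(k);print("brass",xs.min(),xs.max(),len(xs))
for n in("scene","side"):
    bot.camera(n)
    for d in bot.outline_of("canister",n)[:1]:print(n,d["conf"],d["rect"])
```

```text
[ 0.67825844 -0.08202806  0.18555589] [ 0.2184626  -0.39322357 -0.00575616] 13.95
shift 0 0 0.9964187741279602
brass 232 301 879
brass 231 300 861
scene 0.62 [280.6, 244.1, 26.7, 31.4]
side 0.84 [325.6, 192.0, 29.1, 24.9]
```

```bash
python3 -c "
from workcell import bot
print(bot.job_done())"
```

```text
the job is handed in; nothing more can be done
None
```

The canister was slid back against the beam and the jaw shut on it. The plunger pointer stands about midway between its two white marks and did not move when I backed the arm off. The job is handed in at about 14 s, and no verdict was returned.

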